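# Stir the beads in the finishing tub

## Task

Take the waisted paddle from the rack and, holding it upright with its tip down near the floor of the tub, stir the freshly waxed wooden beads two full rounds clockwise as seen from above, round the centre post, starting and finishing at the wire ear. Keep all the beads in the tub. Then slide the paddle edgewise back into the slot it came from, fully home and upright, and let go; do not disturb the plain strip, the glue bottle, the wax tin, the sanding block or the tape measure.

Things in the scene. Friction and masses are not known exactly. Their poses are not given: they have to be found in the camera images.
- tub: Round steel tub, fixed: outer radius 92 mm at the foot, 97 at the rim, 55 mm high, wall 4 mm; inner floor 6 mm above the origin. A fixed centre post (radius 18 mm at the floor, top at 58 mm) leaves a ring channel 70 mm wide, its middle at 53 mm radius. Origin: centre of the underside, z up. The ear is on its -x side: clockwise from above runs -x, +y, +x, -y. Tub and rack may swap sides.
- tub_ear (a point): Middle of the tub's one small wire ear, which sticks out 22 mm from the rim; the point lies 115 mm from the tub's axis, 44 mm above its underside.
- rack: Wooden tool rack, fixed: block 60 x 190 x 60 mm (x, y, z) with three slots in its top at y = -65, 0 and +65 mm, each 29 mm long in x, 11 mm wide in y, 50 mm deep (floor 10 mm above the origin), mouths chamfered 3 mm. Origin: centre of the underside. Slots y = -65 and y = 0 hold the paddle and the plain strip, either way round; +65 is empty.
- paddle: Beech paddle, 60 to 130 g, 200 mm long, upright in a rack slot, tip on its floor: blade 24 mm wide (x), 8 thick (y) from the tip to 112 mm; waist 16 x 8 from 112 to 138 mm; handle 26 x 12 from 138 to 200 mm, two brass rivets. Origin: middle of the tip; z up to the handle. In the rack its axes are those of the rack.
- paddle_grip (a point): Point to grip on the paddle's axis, in the handle, 176 mm from the tip (24 mm below the handle's end); grip across the 12 mm thickness (y).
- strip: Plain straight beech strip 22 x 8 x 160 mm (x, y, z), standing upright in the other slot of the rack; no waist, handle or rivets. Not used. Origin: middle of its lower end, z up.
- glue_bottle: Glue bottle standing upright between tub and rack, 65 mm diameter, 198 mm high, in the way of a straight carry. Origin: centre of its underside.
- wax_tin: Round flat black tin, 78 mm diameter, 36 mm high; bystander. Origin: centre of its underside.
- sanding_block: Wooden sanding block 64 x 108 x 34 mm; bystander at the back. Origin: centre of its underside.
- tape_measure: Yellow and black tape measure 33 x 88 x 66 mm; bystander at the back. Origin: centre of its underside.
- bead0: Wooden bead, a ball of 20 mm diameter (12 g) with a dark drilled hole, loose on the tub's floor; waxed, slippery, free to roll. Origin: its centre. All seven beads look alike; at the start none lies within 28 mm of the middle of the channel at the ear.
- bead1: Wooden bead, a ball of 20 mm diameter (12 g) with a dark drilled hole, loose on the tub's floor; waxed, slippery, free to roll. Origin: its centre.
- bead2: Wooden bead, a ball of 20 mm diameter (12 g) with a dark drilled hole, loose on the tub's floor; waxed, slippery, free to roll. Origin: its centre.
- bead3: Wooden bead, a ball of 20 mm diameter (12 g) with a dark drilled hole, loose on the tub's floor; waxed, slippery, free to roll. Origin: its centre.
- bead4: Wooden bead, a ball of 20 mm diameter (12 g) with a dark drilled hole, loose on the tub's floor; waxed, slippery, free to roll. Origin: its centre.
- bead5: Wooden bead, a ball of 20 mm diameter (12 g) with a dark drilled hole, loose on the tub's floor; waxed, slippery, free to roll. Origin: its centre.
- bead6: Wooden bead, a ball of 20 mm diameter (12 g) with a dark drilled hole, loose on the tub's floor; waxed, slippery, free to roll. Origin: its centre.
Things that resemble listed ones, but are neither listed nor needed, are in the scene too. Leave any pink or purple look-alike of the paddle alone.

How it is judged:
By the outcome, as a careful person would: the job done as asked, in the order asked, and still so for the second after the job is handed in, with the robot touching nothing.
It also fails if it takes over 72 s, if anything falls off the work surface, if the arm or the gripper's body presses on something with over 40 N, if the wrist force passes 120 N, or if a joint passes its speed limit or range.

## Robot

A 6-joint arm with a two-finger parallel gripper is mounted at the origin on a cart in front of the work surface, level with it; the furniture and walls round the work are solid. World frame = base frame: x ahead of the robot, y to its left, z up, the work surface at z = 0. Lengths are in m, angles in rad, forces in N, time in s.
With the tool pointing down it reaches from about 0.3 to 0.875 m from the base axis. Payload 4.2 kg.
Tool frame: the origin (TCP) lies at the very end of the fingers, on their centre line; the grasp point (between the pads) lies 19 mm behind it; z points along the fingers, y is the line along which they close (so a half turn about z gives the same grasp; the last joint's range is limited). The gripper opens to 85 mm and grips with 20 to 120 N. Pads are 22 mm wide; open, the fingers measure 114 mm over their backs; the gripper's body (76 mm by 85 mm) begins 54 mm behind the grasp point. The pads swing forward as they close: fully open they stand 13 mm farther back than shut.
Start: joints at [1.308, 0.32, 1.565, -0, 1.257, -0.02], TCP at [0.138, 0.558, 0.231] pointing down, gripper open.
Joint ranges: [-3.11, 3.11], [-0.84, 2.01], [0.21, 2.61], [-1.34, 4.49], [0.05, 2.63], [-2.56, 2.56]. Speed limits (rad/s): [2.57, 2.57, 3.14, 3.14, 3.14, 3.14].

## Interface

Orientations are given as [roll, pitch, yaw] about the fixed x, y, z axes, in that order (R = Rz(yaw) Ry(pitch) Rx(roll)).
In Python, from bench import * gives the robot as it stands.
- The arm moves only by the shell command python3 -m jog 'ROWS'. ROWS is JSON, a list of rows, each a list of 5 numbers: the shift along the tool's x, y, z in mm, then the turn about the tool's z in degrees, then the finger opening in mm, from 0 to 85.4. In form: [[x, y, z, twist, claw], ...]. A call has 1 to 20 rows; each row is the pose to reach, as a shift and turn from the pose commanded when the call began, along the tool's axes at that moment; what a row does not reach only later rows make up. A row lasts 1/8 s, in which the tool goes at most 62.5 mm and 10.7 degrees, less where a joint would pass 70% of its speed; a pose out of reach is approached as far as the arm can. A call with a gripper value outside its range is refused whole. The fingers move at their own pace and stop on an object; the grip force is fixed at half the most. Time passes only in rows, so rows that repeat a pose let the fingers close. It gives the time, the measured TCP pose, the force, the opening and the grip force at its end, in the units of the state.
- observe(): the state, without advancing time (a new reading comes with each control period).
- snapshot(name): name is "side" or "top"; returns (picture, depth): 480x640x3 uint8, red, green, blue; 480x640 float32, m along the optical axis (not along the pixel's ray), 0 where there is no reading.
- camera_info(name): a dict with "fov_y" (degrees; the focal length in pixels is half the picture's height over the tangent of half this angle, whatever the lens; pixels are square), "cx", "cy" (the principal point, pixels), "D" ([k1, k2, p1, p2, k3] as OpenCV has them; the pictures are not rectified), "R" (3x3) and "t" (3): a world point X has camera coordinates R X + t. Camera axes: x right, y down, z forward; pixel columns grow to the right and rows downward; lengths in m; the calibration is good to about 2 mm. A picture is of the moment at which its call begins. camera_info takes no time and is no camera call.
- job_done(): hands the job in; it is judged then, once.
The state is a dict: "time_s": time; "joints": joint angles; "qvel": joint speeds; "tau": joint torques, N m; "tool_pos": TCP position; "tool_rot": TCP orientation; "contact_force": force on the tool from outside, world axes, zero at the start; "ft_torque": the same for the moment, N m; "grip_width": opening from 0.0 (shut) to 1.0 (fully open); "gripper_force": force on a finger pad.
Only numpy, scipy, OpenCV 4.12 (cv2) and the standard library are available. Lean on these libraries where they do the work, as an engineer would, in place of code of your own. Each camera call takes 0.05 s, during which the arm holds its last target. There are 200 camera calls.

## Working session

There is one attempt and no reset: what is moved stays moved. The work goes in short steps, Python scripts to look and compute and a shell command to move; the robot and the scene stay as the last step left them, time stands still between calls to the robot, and variables do not carry over. Pictures are saved under pics/ and viewed, at most 10 in all, crops included, and the job is handed in when it is done.

```bash
mkdir -p pics; ls; python3 - <<'E'
from bench import *
import cv2,numpy as np
s=observe(); print(s)
for n in("top","side"):
    p,d=snapshot(n); cv2.imwrite(f"pics/{n}0.png",p[:,:,::-1]); np.save(f"pics/{n}0.npy",d); print(n,camera_info(n))
E
```

```text
pics
{'time_s': 0.0, 'joints': array([ 1.30802503e+00,  3.20304747e-01,  1.56569290e+00,  2.52291505e-05,
        1.25740007e+00, -2.00208257e-02]), 'qvel': array([-0.00262548, -0.00140205, -0.00155913,  0.00035713, -0.00032129,
       -0.00079305]), 'tau': array([ 7.82683237e-04, -4.15547919e+01, -2.34147710e+01,  6.45371415e-05,
        8.56351457e-03, -8.55329461e-06]), 'tool_pos': array([0.13809247, 0.5576732 , 0.2304695 ]), 'tool_rot': array([-3.13978843e+00, -6.01178545e-05,  2.89883433e+00]), 'contact_force': array([-0.69003435, -0.62450257,  0.14697701]), 'ft_torque': array([-0.04034393, -0.01766385, -0.01497109]), 'gripper_force': 0.0, 'grip_width': 1.002521934397466}
top {'fov_y': 46.64812939897971, 'cx': 321.270801229728, 'cy': 240.57322879577237, 'D': array([0.03680891, 0.        , 0.        , 0.        , 0.        ]), 'R': array([[ 2.29700648e-02, -9.99732140e-01,  2.83276219e-03],
       [-9.94339649e-01, -2.31399953e-02, -1.03697650e-01],
       [ 1.03735424e-01, -4.34786020e-04, -9.94604833e-01]]), 't': array([-0.04852801,  0.55252361,  1.21032414])}
side {'fov_y': 55.920655676959626, 'cx': 319.3457157770595, 'cy': 235.65069346067926, 'D': array([-0.05692764,  0.        ,  0.        ,  0.        ,  0.        ]), 'R': array([[-0.98349876, -0.18091109,  0.0011683 ],
       [-0.06802214,  0.36379388, -0.92899246],
       [ 0.16764002, -0.91374241, -0.37009679]]), 't': array([0.54649886, 0.17544501, 0.91737017])}
```

View pics/top0.png

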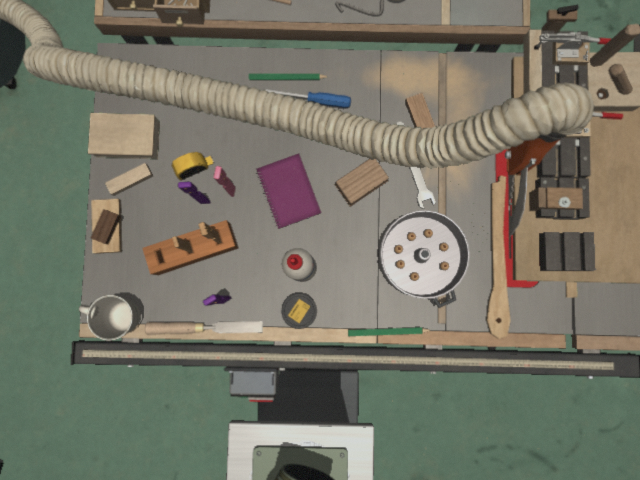

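View pics/side0.png

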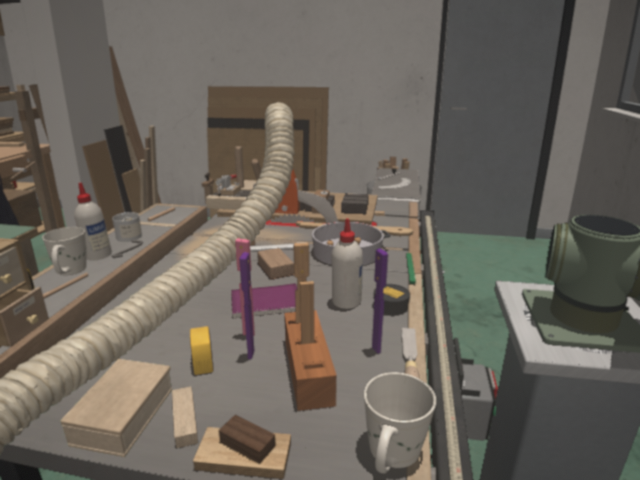

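The top view shows the rack at about (190,247) with two upright pieces at (180,243) and (208,232). It also shows the tub at (423,254), with something ear-like near (443,297), the glue bottle at (298,263) and the wax tin at (298,310). The purple and pink look-alikes are at (193,192), (223,181) and (216,298). In the side view, the rear rack piece at (303,250) looks waisted and the front one at (307,310) looks plain.

```bash
cat > h.py <<'E'
from bench import *
import cv2,numpy as np
def K(n):
    c=camera_info(n); f=240/np.tan(np.radians(c["fov_y"]/2)); return c,np.array([[f,0,c["cx"]],[0,f,c["cy"]],[0,0,1]])
def proj(n,X):
    c,k=K(n); return cv2.projectPoints(np.array(X,float).reshape(-1,3),cv2.Rodrigues(c["R"])[0],c["t"],k,c["D"])[0].reshape(-1,2)
def ray(n,uv):
    c,k=K(n); p=cv2.undistortPoints(np.array(uv,float).reshape(-1,1,2),k,c["D"]).reshape(-1,2)
    return -c["R"].T@c["t"], np.c_[p,np.ones(len(p))]@c["R"]
def atz(n,uv,z):
    o,r=ray(n,uv); return o+r*((np.broadcast_to(z,len(r))-o[2])/r[:,2])[:,None]
def cloud(n,d):
    v,u=np.mgrid[0:480,0:640]; o,r=ray(n,np.c_[u.ravel(),v.ravel()]); return (o+r*d.ravel()[:,None]).reshape(480,640,3)
E
python3 - <<'E'
from h import *
t=cv2.imread("pics/top0.png"); s=cv2.imread("pics/side0.png")
a=cv2.resize(t[205:285,135:245],(770,560),interpolation=cv2.INTER_CUBIC)
b=cv2.resize(t[200:310,370:480],(440,440),interpolation=cv2.INTER_CUBIC)
c=cv2.resize(s[230:410,270:350],(266,600),interpolation=cv2.INTER_CUBIC)
cv2.imwrite("pics/c1.png",a)
bb=np.zeros((600,720,3),np.uint8); bb[:440,:440]=b; bb[:,450:716]=c; cv2.imwrite("pics/c2.png",bb)
print(proj("top",[0.138,.558,.231]),proj("side",[0.138,.558,.231]))
C=cloud("top",np.load("pics/top0.npy"))
for u,v in [(180,255),(178,245),(208,229),(240,100),(400,140),(560,110),(298,263),(298,310),(424,254),(500,250),(300,190),(190,170)]: print(u,v,C[v,u].round(3))
E
```

```text
[[-22.28738723 456.34736158]] [[702.26669874 426.38130047]]
180 255 [0.512 0.268 0.059]
178 245 [0.523 0.245 0.171]
208 229 [0.554 0.184 0.192]
240 100 [0.85  0.148 0.088]
400 140 [ 0.738 -0.185  0.195]
560 110 [ 0.739 -0.418  0.379]
298 263 [0.494 0.009 0.169]
298 310 [0.399 0.012 0.034]
424 254 [ 0.526 -0.259  0.057]
500 250 [ 0.543 -0.437  0.013]
300 190 [0.671 0.015 0.008]
190 170 [0.703 0.259 0.044]
```

View pics/c1.png

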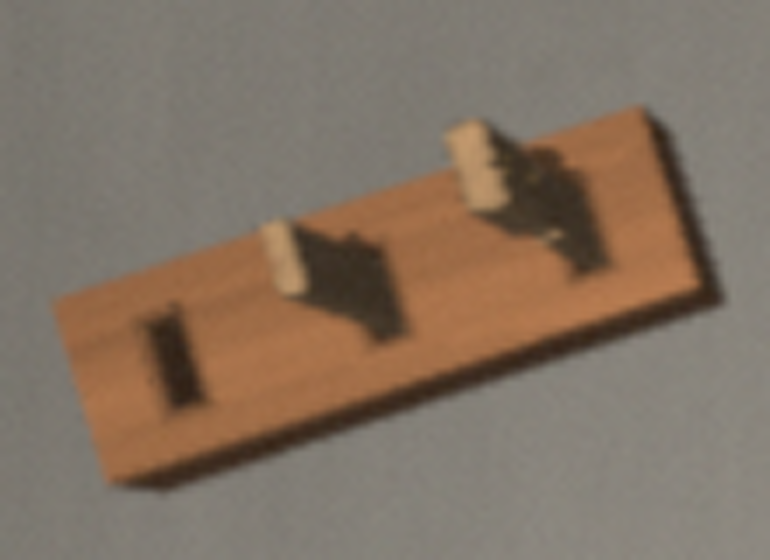

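View pics/c2.png

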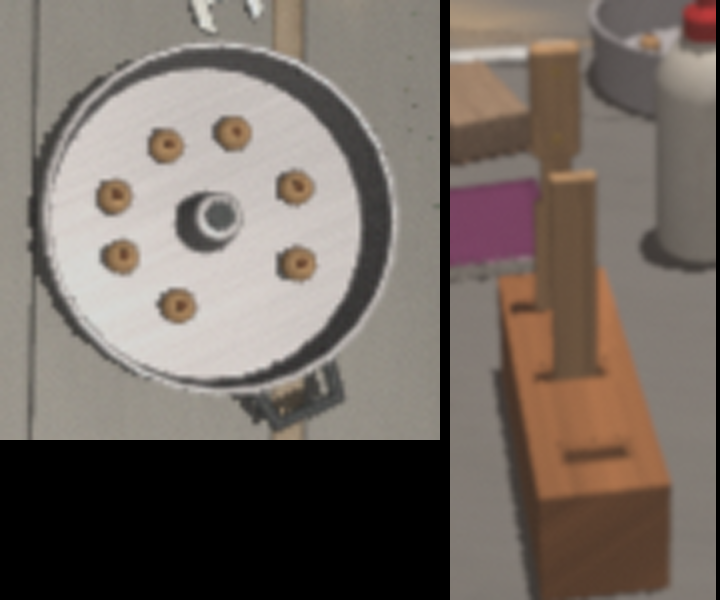

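Identification: the upright pieces at top px (180,243), top of the plain one at z≈0.16–0.17, and (208,229), top at z≈0.19–0.21. Only the rear one, at (208,229), has a handle and waist in the side crop, so it is the paddle. It stands in the end slot opposite the empty one, so y=-65. The ear is at about (445,298).

```bash
python3 - <<'E'
from h import *
from scipy.optimize import least_squares
o=lambda p,s,off:(np.array(p,float)+.5)/s-.5+np.array(off)
cor=atz("top",o([(55,300),(108,483),(700,288),(645,106)],7,(135,205)),.06)[:,:2]
c=cor.mean(0); yv=(cor[0]+cor[1]-cor[2]-cor[3]); L=np.linalg.norm(yv)/2; yv/=np.linalg.norm(yv)
xv=(cor[0]+cor[3]-cor[1]-cor[2]); print("xw",np.linalg.norm(xv)/2,"yawx",np.degrees(np.arctan2(xv[1],xv[0])))
yaw=np.arctan2(-yv[0],yv[1]); print("rack",c,L,np.degrees(yaw)); print("paddle pred",c-.065*yv)
pt=atz("top",o([(447,132),(487,120),(510,200),(472,212)],7,(135,205)),.21)[:,:2]; print("paddle top",pt.mean(0),(pt[0]+pt[1]-pt[2]-pt[3])/2)
st=atz("top",o([(262,225),(290,220),(308,290),(285,298)],7,(135,205)),.17)[:,:2]; print("strip top",st.mean(0))
print("empty slot",atz("top",o([(176,360)],7,(135,205)),.06))
sh=o(np.array([(580-450,52-6)]),3.33,(270,230))
C=cloud("top",np.load("pics/top0.npy"))
# rack top by depth
P=C[205:285,135:245].reshape(-1,3); m=(abs(P[:,2]-.06)<.006); r=cv2.minAreaRect((P[m,:2]*1000).astype(np.float32)); print("depth rack",r)
m=P[:,2]>.195; print("paddle depth",m.sum(),P[m].mean(0))
# tub rim
P=C[200:310,370:480].reshape(-1,3); q=P[(P[:,2]>.048)&(P[:,2]<.062)]
q=q[np.linalg.norm(q[:,:2]-[.526,-.259],axis=1)>.07]
f=least_squares(lambda a:np.hypot(q[:,0]-a[0],q[:,1]-a[1])-a[2],[.526,-.259,.095],loss="soft_l1",f_scale=.002).x; print("tub depth",f,len(q))
rim=atz("top",o([(38,215),(397,218),(217,43),(217,392),(85,90),(345,90),(85,342),(345,342)],4,(370,200)),.055)
f2=least_squares(lambda a:np.hypot(rim[:,0]-a[0],rim[:,1]-a[1])-a[2],[.526,-.259,.095]).x; print("tub px",f2)
post=atz("top",o([(218,217)],4,(370,200)),.058); print("post",post)
e=P[(P[:,2]>.03)&(P[:,2]<.055)]; rr=np.linalg.norm(e[:,:2]-f[:2],axis=1); e=e[(rr>.102)&(rr<.125)]; print("ear depth",len(e),e.mean(0),np.degrees(np.arctan2(*(e.mean(0)[:2]-f[:2])[::-1])))
ear=atz("top",o([(308,398),(343,395),(280,425)],4,(370,200)),.044); print("ear px",ear, np.degrees(np.arctan2(ear[:,1]-f2[1],ear[:,0]-f2[0])))
s=observe();print(s["tool_pos"])
E
```

```text
xw 0.059368028355241555 yawx 18.961992859284415
rack [0.53065809 0.25058755] 0.1898892315833777 19.834368440909135
paddle pred [0.55271273 0.18944352]
paddle top [0.55283694 0.18939493] [0.02169773 0.00745844]
strip top [0.53035661 0.25061504]
empty slot [[0.50872642 0.31157018 0.06      ]]
depth rack ((531.0857543945312, 251.65280151367188), (61.60623550415039, 191.7655029296875), 19.58005142211914)
paddle depth 132 [0.52254297 0.13617977 0.45504283]
tub depth [ 0.52718059 -0.26058869  0.0939861 ] 653
tub px [ 0.52785316 -0.2585991   0.09722645]
post [[ 0.52667097 -0.2591521   0.058     ]]
ear depth 112 [ 0.42703793 -0.3082209   0.04661007] -154.56220415270033
ear px [[ 0.43045514 -0.31078129  0.044     ]
 [ 0.43254247 -0.32971674  0.044     ]
 [ 0.41553096 -0.2956173   0.044     ]] [-151.81927343 -143.2709333  -161.75925277]
[0.13815329 0.55773099 0.2305943 ]
```

```bash
cat >> h.py <<'E'
from scipy.spatial.transform import Rotation as Ro
def sh(*targets):
    s=observe(); R=Ro.from_euler("xyz",s["tool_rot"]).as_matrix()
    for t in targets: print("shift",(R.T@(np.array(t)-s["tool_pos"])*1000).round(1))
    print("pos",s["tool_pos"].round(4),"rpy",np.degrees(s["tool_rot"]).round(2),"F",s["contact_force"].round(1),"t",s["time_s"],"grip",s["grip_width"],s["gripper_force"],"j",s["joints"].round(2))
E
python3 - <<'E'
from h import *
sh([.5528,.1894,.29],[.5528,.1894,.24])
print(atz("top",[(216,298),(193,190),(222,175),(298,262)],.2))
E
```

```text
shift [-491.  -257.9  -59. ]
shift [-491.  -257.8   -9. ]
pos [0.1382 0.5577 0.2306] rpy [-179.91    0.    166.09] F [-0.4  0.2  0.6] t 0.1 grip 0.9986692657984794 0.0 j [ 1.31  0.32  1.57 -0.    1.26 -0.02]
[[0.42177979 0.16097056 0.2       ]
 [0.62796897 0.2140235  0.2       ]
 [0.65880075 0.15944368 0.2       ]
 [0.49349878 0.00779444 0.2       ]]
```

```bash
python3 -m jog '[[-10,-5,-40,5,40],[-35,-18,-59,14,40],[-70,-37,-59,24,40],[-105,-55,-59,34,40],[-140,-74,-59,44,40],[-175,-92,-59,54,40],[-210,-110,-59,64,40],[-245,-129,-59,74,40],[-280,-147,-59,84,40],[-315,-165,-59,94,40],[-350,-184,-59,104,40],[-385,-202,-59,114,40],[-420,-221,-59,124,40],[-450,-236,-59,134,40],[-475,-249,-59,142,40],[-491,-258,-59,146.5,40],[-491,-258,-59,146.5,40],[-491,-258,-59,146.5,40]]'
python3 - <<'E'
from h import *
sh([.5528,.1894,.29],[.5528,.1894,.167])
p,d=snapshot("top"); cv2.imwrite("pics/t1.png",p[:,:,::-1])
q,_=snapshot("side"); cv2.imwrite("pics/s1.png",np.hstack([cv2.resize(q[180:400,230:400],(425,550)),cv2.resize(p[180:330,130:235],(375,550))])[:,:,::-1])
E
```

```text
time_s: 2.35
tool_pos: [0.5522, 0.19, 0.2901]
tool_rot: [-3.141, 0.001, 0.343]
contact_force: [-1.1, 0.1, 0.4]
grip_width: 0.466
gripper_force: 0.0
shift [0.4 0.8 0.1]
shift [  0.5   0.9 123.1]
pos [0.5522 0.19   0.2901] rpy [-1.7997e+02  5.0000e-02  1.9660e+01] F [-1.1  0.1  0.4] t 2.35 grip 0.46556344735011534 0.0 j [0.31 0.3  1.44 0.   1.4  1.54]
```

View pics/s1.png

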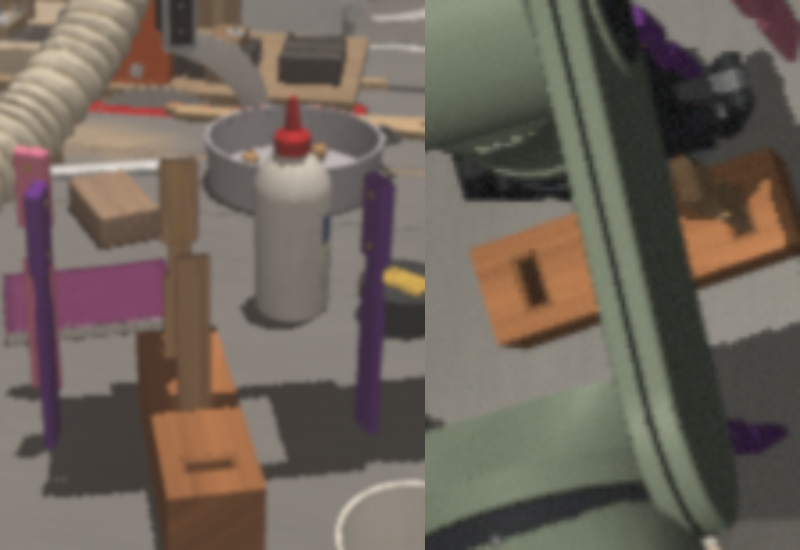

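The side crop shows the paddle, waisted with a handle, standing clear behind the plain strip, and both purple look-alikes off to the sides. In the top crop the arm has not touched the paddle at about (204,229), so I'm going down.

```bash
python3 -m jog '[[0.5,0.9,20,0,40],[0.5,0.9,45,0,40],[0.5,0.9,65,0,40],[0.5,0.9,85,0,40],[0.5,0.9,105,0,40],[0.5,0.9,118,0,40],[0.5,0.9,123,0,40],[0.5,0.9,123,0,40]]'
python3 - <<'E'
from h import *
sh([.5528,.1894,.167])
p,d=snapshot("side"); cv2.imwrite("pics/s2.png",cv2.resize(p[150:400,230:400],(408,600),interpolation=cv2.INTER_CUBIC)[:,:,::-1])
E
```

```text
time_s: 3.45
tool_pos: [0.5536, 0.1892, 0.1675]
tool_rot: [-3.141, -0.0, 0.342]
contact_force: [1.1, 1.2, 0.0]
grip_width: 0.467
gripper_force: 0.0
shift [-0.7 -0.5  0.5]
pos [0.5536 0.1892 0.1675] rpy [-1.7999e+02 -2.0000e-02  1.9610e+01] F [1.1 1.2 0. ] t 3.45 grip 0.4672335630188422 0.0 j [0.31 0.38 1.64 0.   1.12 1.54]
```

View pics/s2.png

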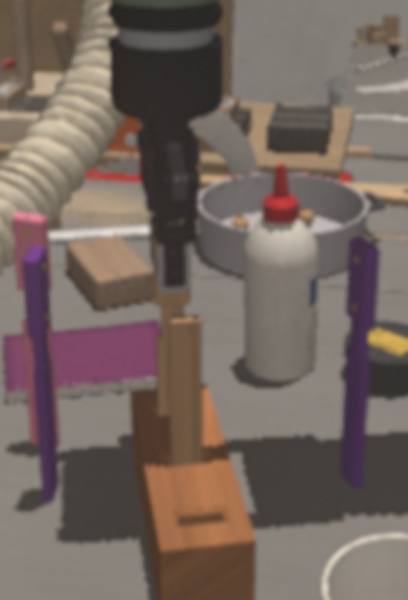

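The side view shows the gripper straddling the paddle handle (crop 175,270), clear of the strip. I'll close, then lift a little.

```bash
python3 -m jog '[[0,0,0,0,25],[0,0,0,0,15],[0,0,0,0,5],[0,0,0,0,5],[0,0,0,0,5],[0,0,0,0,5],[0,0,0,0,5]]'
python3 -c "
from h import *
sh([.5528,.1894,.167])"
```

```text
time_s: 4.38
tool_pos: [0.5538, 0.1894, 0.1678]
tool_rot: [-3.141, -0.001, 0.342]
contact_force: [-0.8, 1.5, 6.2]
grip_width: 0.131
gripper_force: 59.1
shift [-0.9 -0.4  0.8]
pos [0.5538 0.1894 0.1678] rpy [-1.7997e+02 -7.0000e-02  1.9580e+01] F [-0.8  1.5  6.2] t 4.375 grip 0.13131064193573638 59.14126932621002 j [0.31 0.38 1.64 0.   1.12 1.54]
```

```bash
python3 -m jog '[[0,0,-5,0,5],[0,0,-15,0,5],[0,0,-30,0,5],[0,0,-50,0,5],[0,0,-75,0,5],[0,0,-105,0,5],[0,0,-135,0,5],[0,0,-165,0,5],[0,0,-195,0,5],[0,0,-215,0,5],[0,0,-223,0,5],[0,0,-223,0,5]]'
python3 - <<'E'
from h import *
sh([.57,0,.39],[.4796,-.2828,.39],[.4796,-.2828,.169])
p,d=snapshot("side"); cv2.imwrite("pics/s3.png",cv2.resize(p[50:400,200:410],(360,600),interpolation=cv2.INTER_CUBIC)[:,:,::-1])
E
```

```text
time_s: 5.88
tool_pos: [0.5537, 0.1886, 0.3908]
tool_rot: [3.141, -0.001, 0.342]
contact_force: [0.3, -0.4, -1.7]
grip_width: 0.131
gripper_force: 58.7
shift [-47.8 183.2   0.9]
shift [-227.7  419.4    0.9]
shift [-227.9  419.2  221.9]
pos [0.5537 0.1886 0.3908] rpy [ 1.7996e+02 -5.0000e-02  1.9570e+01] F [ 0.3 -0.4 -1.7] t 5.875 grip 0.1312498001931031 58.72549831867218 j [ 0.31  0.29  1.22 -0.    1.63  1.54]
```

View pics/s3.png

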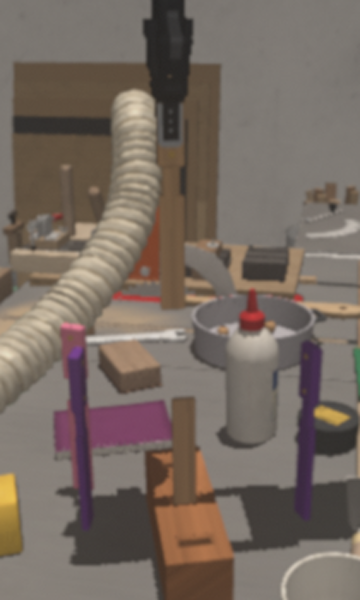

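The side view shows the paddle held upright and clear of the rack, with its tip at crop (173,305). The strip is undisturbed. Next I'll carry it over behind the bottle to above the ear.

```bash
python3 -m jog '[[-4,15,0,0,5],[-12,45,0,0,5],[-21,80,0,0,5],[-30,115,0,0,5],[-39,150,0,0,5],[-50,183,0,0,5],[-70,212,0,0,5],[-91,240,0,0,5],[-113,268,0,0,5],[-135,297,0,0,5],[-157,326,0,0,5],[-179,355,0,0,5],[-200,383,0,0,5],[-217,405,0,0,5],[-227,418,0,0,5],[-228,419,0,0,5],[-228,419,0,0,5]]'
python3 - <<'E'
from h import *
sh([.4796,-.2828,.39],[.4796,-.2828,.169])
p,d=snapshot("top")
z=d[200:310,370:480]
cv2.imwrite("pics/t4.png",cv2.resize(p[170:330,350:500],(560,600),interpolation=cv2.INTER_CUBIC)[:,:,::-1])
E
```

```text
time_s: 8.05
tool_pos: [0.4793, -0.2817, 0.3902]
tool_rot: [-3.141, -0.0, 0.342]
contact_force: [0.3, -0.1, -0.5]
grip_width: 0.133
gripper_force: 58.7
shift [-0.1  1.2  0.2]
shift [-2.000e-01  1.300e+00  2.212e+02]
pos [ 0.4793 -0.2817  0.3902] rpy [-1.7996e+02 -1.0000e-02  1.9610e+01] F [ 0.3 -0.1 -0.5] t 8.05 grip 0.1332092591646532 58.709641098976135 j [-0.55  0.24  1.29  0.    1.61  0.68]
```

View pics/t4.png

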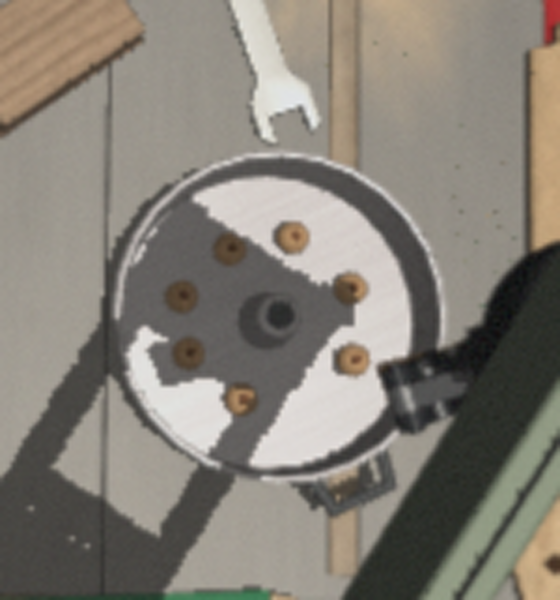

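The top crop shows the seven beads spread round the post, the ear at (350,485), and nothing at the entry spot beside it. I'll lower the paddle there.

```bash
python3 -m jog '[[0,1,15,0,5],[0,1,40,0,5],[0,1,70,0,5],[0,1,100,0,5],[0,1,130,0,5],[0,1,155,0,5],[0,1,175,0,5],[0,1,190,0,5],[0,1,203,0,5],[0,1,213,0,5],[0,1,220,0,5],[0,1,222,0,5],[0,1,222,0,5]]'
python3 - <<'E'
from h import *
sh([.4796,-.2828,.168])
f0=173.1
for k in range(3):
    a=np.radians(f0+120*k+6*np.arange(21)); x=53*(np.cos(a)-np.cos(a[0])); y=53*(np.sin(a)-np.sin(a[0]))
    print([[int(round(i)),int(round(j)),0,0,5] for i,j in zip(x[1:],y[1:])], x[-1],y[-1])
E
```

```text
time_s: 9.72
tool_pos: [0.4798, -0.2833, 0.1685]
tool_rot: [3.141, -0.0, 0.342]
contact_force: [-0.9, 0.1, -0.9]
grip_width: 0.134
gripper_force: 58.6
shift [-0.  -0.5  0.5]
pos [ 0.4798 -0.2833  0.1685] rpy [ 1.7998e+02 -2.0000e-02  1.9590e+01] F [-0.9  0.1 -0.9] t 9.725 grip 0.13352762332760604 58.62258553504944 j [-0.55  0.34  1.7   0.    1.1   0.67]
[[0, -6, 0, 0, 5], [0, -11, 0, 0, 5], [1, -17, 0, 0, 5], [2, -22, 0, 0, 5], [4, -27, 0, 0, 5], [6, -32, 0, 0, 5], [9, -37, 0, 0, 5], [13, -41, 0, 0, 5], [17, -45, 0, 0, 5], [21, -49, 0, 0, 5], [25, -52, 0, 0, 5], [30, -54, 0, 0, 5], [35, -57, 0, 0, 5], [41, -58, 0, 0, 5], [46, -59, 0, 0, 5], [52, -59, 0, 0, 5], [57, -59, 0, 0, 5], [63, -58, 0, 0, 5], [68, -57, 0, 0, 5], [73, -55, 0, 0, 5]] 73.41000630224939 -55.11779181628839
[[5, 2, 0, 0, 5], [10, 5, 0, 0, 5], [14, 9, 0, 0, 5], [18, 13, 0, 0, 5], [22, 17, 0, 0, 5], [25, 22, 0, 0, 5], [27, 26, 0, 0, 5], [29, 32, 0, 0, 5], [31, 37, 0, 0, 5], [32, 42, 0, 0, 5], [32, 48, 0, 0, 5], [32, 53, 0, 0, 5], [31, 59, 0, 0, 5], [30, 64, 0, 0, 5], [28, 70, 0, 0, 5], [26, 75, 0, 0, 5], [23, 79, 0, 0, 5], [19, 84, 0, 0, 5], [15, 88, 0, 0, 5], [11, 91, 0, 0, 5]] 11.028404762283042 91.13382625786791
[[-5, 3, 0, 0, 5], [-10, 6, 0, 0, 5], [-15, 8, 0, 0, 5], [-20, 9, 0, 0, 5], [-25, 10, 0, 0, 5], [-31, 11, 0, 0, 5], [-37, 10, 0, 0, 5], [-42, 10, 0, 0, 5], [-47, 8, 0, 0, 5], [-53, 6, 0, 0, 5], [-58, 4, 0, 0, 5], [-62, 1, 0, 0, 5], [-67, -2, 0, 0, 5], [-71, -6, 0, 0, 5], [-74, -11, 0, 0, 5], [-77, -15, 0, 0, 5], [-80, -20, 0, 0, 5], [-82, -25, 0, 0, 5], [-83, -31, 0, 0, 5], [-84, -36, 0, 0, 5]] -84.43841106453243 -36.01603444157952
```

```bash
python3 -m jog '[[0,-6,0,0,5],[0,-11,0,0,5],[1,-17,0,0,5],[2,-22,0,0,5],[4,-27,0,0,5],[6,-32,0,0,5],[9,-37,0,0,5],[13,-41,0,0,5],[17,-45,0,0,5],[21,-49,0,0,5],[25,-52,0,0,5],[30,-54,0,0,5],[35,-57,0,0,5],[41,-58,0,0,5],[46,-59,0,0,5],[52,-59,0,0,5],[57,-59,0,0,5],[63,-58,0,0,5],[68,-57,0,0,5],[73,-55,0,0,5]]'
python3 - <<'E'
from h import *
s=observe(); d=s["tool_pos"][:2]-[.527,-.2592]; print(np.hypot(*d),np.degrees(np.arctan2(d[1],d[0])),s["tool_pos"],s["tool_rot"])
E
```

```text
time_s: 12.22
tool_pos: [0.5303, -0.2068, 0.1683]
tool_rot: [-3.142, -0.0, 0.342]
contact_force: [0.8, -0.7, -1.8]
grip_width: 0.135
gripper_force: 58.7
0.05245588866040752 86.41826120336725 [ 0.53027705 -0.20684657  0.16827363] [-3.14150430e+00 -2.54335192e-06  3.41890290e-01]
```

Tracking is good: radius 52.5 mm at 86.4°. I'll continue.

```bash
python3 -m jog '[[5,2,0,0,5],[10,5,0,0,5],[14,9,0,0,5],[18,13,0,0,5],[22,17,0,0,5],[25,22,0,0,5],[27,26,0,0,5],[29,32,0,0,5],[31,37,0,0,5],[32,42,0,0,5],[32,48,0,0,5],[32,53,0,0,5],[31,59,0,0,5],[30,64,0,0,5],[28,70,0,0,5],[26,75,0,0,5],[23,79,0,0,5],[19,84,0,0,5],[15,88,0,0,5],[11,91,0,0,5]]'
python3 -m jog '[[-5,3,0,0,5],[-10,6,0,0,5],[-15,8,0,0,5],[-20,9,0,0,5],[-25,10,0,0,5],[-31,11,0,0,5],[-37,10,0,0,5],[-42,10,0,0,5],[-47,8,0,0,5],[-53,6,0,0,5],[-58,4,0,0,5],[-62,1,0,0,5],[-67,-2,0,0,5],[-71,-6,0,0,5],[-74,-11,0,0,5],[-77,-15,0,0,5],[-80,-20,0,0,5],[-82,-25,0,0,5],[-83,-31,0,0,5],[-84,-36,0,0,5]]'
python3 - <<'E'
from h import *
sh([.4796,-.2828,.168])
s=observe(); d=s["tool_pos"][:2]-[.527,-.2592]; print(np.hypot(*d),np.degrees(np.arctan2(d[1],d[0])))
p,_=snapshot("top"); q,_=snapshot("side")
cv2.imwrite("pics/m5.png",np.hstack([cv2.resize(p[170:330,350:500],(375,400)),cv2.resize(q[120:280,270:420],(375,400))])[:,:,::-1])
E
```

```text
time_s: 14.72
tool_pos: [0.5706, -0.2893, 0.1683]
tool_rot: [-3.142, -0.0, 0.342]
contact_force: [0.3, 0.5, -0.1]
grip_width: 0.131
gripper_force: 58.5
time_s: 17.23
tool_pos: [0.4794, -0.2827, 0.1683]
tool_rot: [-3.141, -0.0, 0.342]
contact_force: [-0.7, -0.6, -0.6]
grip_width: 0.133
gripper_force: 58.6
shift [0.1 0.1 0.3]
pos [ 0.4794 -0.2827  0.1683] rpy [-179.99   -0.     19.59] F [-0.7 -0.6 -0.6] t 17.225 grip 0.13299867002940352 58.5679829120636 j [-0.55  0.34  1.7   0.    1.1   0.68]
0.05306994212355885 -153.6811557501312
```

View pics/m5.png

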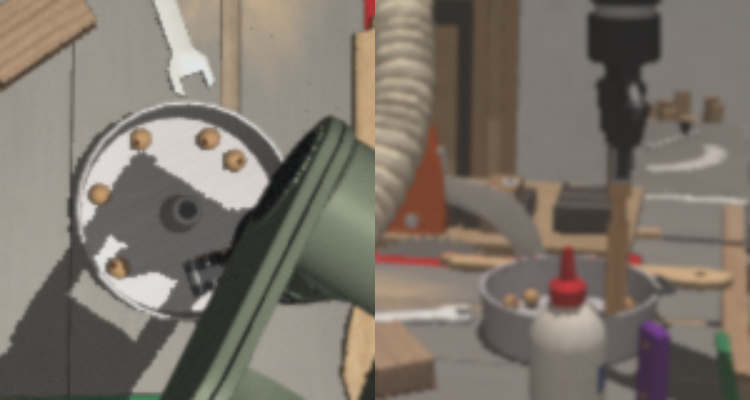

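After the first round the beads have moved: five are visible at crop (140,139), (208,139), (234,160), (99,194) and (118,267), the rest are hidden by the arm, and none are outside. The paddle is upright. Second round now.

```bash
python3 -m jog '[[0,-6,0,0,5],[0,-11,0,0,5],[1,-17,0,0,5],[2,-22,0,0,5],[4,-27,0,0,5],[6,-32,0,0,5],[9,-37,0,0,5],[13,-41,0,0,5],[17,-45,0,0,5],[21,-49,0,0,5],[25,-52,0,0,5],[30,-54,0,0,5],[35,-57,0,0,5],[41,-58,0,0,5],[46,-59,0,0,5],[52,-59,0,0,5],[57,-59,0,0,5],[63,-58,0,0,5],[68,-57,0,0,5],[73,-55,0,0,5]]'
python3 -m jog '[[5,2,0,0,5],[10,5,0,0,5],[14,9,0,0,5],[18,13,0,0,5],[22,17,0,0,5],[25,22,0,0,5],[27,26,0,0,5],[29,32,0,0,5],[31,37,0,0,5],[32,42,0,0,5],[32,48,0,0,5],[32,53,0,0,5],[31,59,0,0,5],[30,64,0,0,5],[28,70,0,0,5],[26,75,0,0,5],[23,79,0,0,5],[19,84,0,0,5],[15,88,0,0,5],[11,91,0,0,5]]'
python3 -m jog '[[-5,3,0,0,5],[-10,6,0,0,5],[-15,8,0,0,5],[-20,9,0,0,5],[-25,10,0,0,5],[-31,11,0,0,5],[-37,10,0,0,5],[-42,10,0,0,5],[-47,8,0,0,5],[-53,6,0,0,5],[-58,4,0,0,5],[-62,1,0,0,5],[-67,-2,0,0,5],[-71,-6,0,0,5],[-74,-11,0,0,5],[-77,-15,0,0,5],[-80,-20,0,0,5],[-82,-25,0,0,5],[-83,-31,0,0,5],[-84,-36,0,0,5]]'
python3 -m jog '[[0,-4,0,0,5],[0,-4,0,0,5],[0,-4,0,0,5]]'
python3 - <<'E'
from h import *
sh([.4796,-.2828,.168])
s=observe(); d=s["tool_pos"][:2]-[.527,-.2592]; print(np.hypot(*d),np.degrees(np.arctan2(d[1],d[0])))
E
```

```text
time_s: 19.82
tool_pos: [0.5302, -0.2068, 0.1682]
tool_rot: [-3.141, 0.0, 0.342]
contact_force: [-1.5, 0.3, -2.1]
grip_width: 0.132
gripper_force: 58.7
time_s: 22.32
tool_pos: [0.5706, -0.2892, 0.1683]
tool_rot: [-3.141, -0.0, 0.342]
contact_force: [-0.6, 0.6, -0.6]
grip_width: 0.131
gripper_force: 58.7
time_s: 24.82
tool_pos: [0.4795, -0.2827, 0.1683]
tool_rot: [-3.142, -0.0, 0.342]
contact_force: [-0.5, 0.0, -0.9]
grip_width: 0.133
gripper_force: 58.7
time_s: 25.2
tool_pos: [0.4784, -0.2795, 0.1683]
tool_rot: [3.141, -0.0, 0.342]
contact_force: [-0.8, 0.2, -1.3]
grip_width: 0.134
gripper_force: 58.7
shift [-0.   3.5  0.3]
pos [ 0.4784 -0.2795  0.1683] rpy [ 1.7999e+02 -1.0000e-02  1.9590e+01] F [-0.8  0.2 -1.3] t 25.2 grip 0.13444628253197533 58.65995228290558 j [-0.55  0.33  1.71  0.    1.1   0.68]
0.05261482295628519 -157.36300774407664
```

```bash
python3 -m jog '[[0,0,-4,0,5],[0,0,-12,0,5],[0,0,-24,0,5],[0,0,-42,0,5],[0,0,-65,0,5],[0,0,-92,0,5],[0,0,-120,0,5],[0,0,-150,0,5],[0,0,-180,0,5],[0,0,-205,0,5],[0,0,-220,0,5],[0,0,-223,0,5],[0,0,-223,0,5]]'
python3 - <<'E'
from h import *
sh([.57,0,.39],[.5537,.1892,.39])
p,_=snapshot("top"); q,_=snapshot("side")
cv2.imwrite("pics/m6.png",np.hstack([cv2.resize(p[170:330,350:500],(375,400)),cv2.resize(q[50:290,260:430],(375,529))[:400]])[:,:,::-1])
E
```

```text
time_s: 26.82
tool_pos: [0.478, -0.2793, 0.3906]
tool_rot: [-3.141, 0.001, 0.342]
contact_force: [0.8, -0.5, -1.5]
grip_width: 0.132
gripper_force: 58.7
shift [ 180.3 -232.3    0.7]
shift [ 228.3 -416.     0.9]
pos [ 0.478  -0.2793  0.3906] rpy [-1.7994e+02  5.0000e-02  1.9590e+01] F [ 0.8 -0.5 -1.5] t 26.825 grip 0.13202990182497704 58.67312729358673 j [-0.55  0.23  1.3   0.    1.62  0.68]
```

View pics/m6.png

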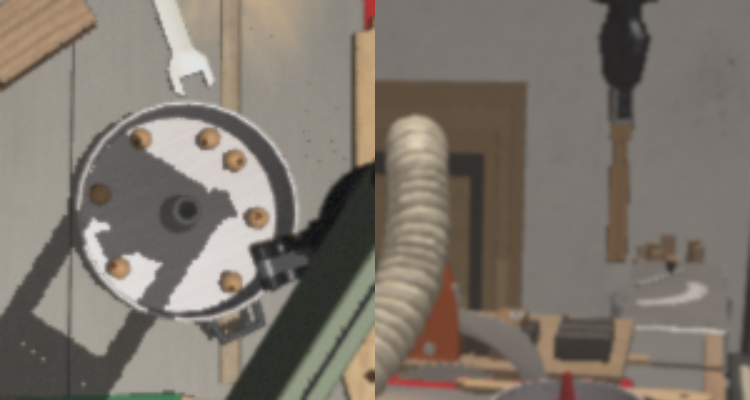

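All seven beads are in the tub, at crop (140,139), (208,139), (234,160), (257,216), (231,282), (118,267) and (99,194). The paddle is upright and clear. I'll carry it back.

```bash
python3 -m jog '[[10,-13,0,0,5],[30,-38,0,0,5],[52,-67,0,0,5],[74,-96,0,0,5],[96,-124,0,0,5],[118,-152,0,0,5],[140,-180,0,0,5],[161,-207,0,0,5],[180,-233,0,0,5],[189,-266,0,0,5],[198,-301,0,0,5],[207,-335,0,0,5],[216,-368,0,0,5],[223,-395,0,0,5],[227,-411,0,0,5],[228,-416,0,0,5],[228,-416,0,0,5],[228,-416,0,0,5]]'
python3 - <<'E'
from h import *
sh([.5537,.1892,.28],[.5537,.1892,.168])
# paddle axis in side view vs prediction, per height, from depth segmentation
s=observe(); p,d=snapshot("side"); C=cloud("side",d); t=s["tool_pos"]
for h in np.arange(.01,.15,.02):
    z=t[2]-.1577+h; m=(abs(C[...,2]-z)<.008)&(np.hypot(C[...,0]-t[0],C[...,1]-t[1])<.03)
    v,u=np.nonzero(m)
    if len(u): print(round(h,2),len(u),u.mean().round(2),v.mean().round(1),proj("side",[t[0],t[1],C[m][:,2].mean()])[0].round(2),(np.median(C[m],0)-t).round(4))
E
```

```text
time_s: 29.18
tool_pos: [0.5537, 0.1881, 0.3914]
tool_rot: [3.141, -0.0, 0.341]
contact_force: [-0.3, -0.3, -0.2]
grip_width: 0.13
gripper_force: 58.6
shift [  0.3  -1.  111.4]
shift [  0.3  -1.1 223.4]
pos [0.5537 0.1881 0.3914] rpy [179.98  -0.    19.52] F [-0.3 -0.3 -0.2] t 29.175 grip 0.1304974741100747 58.55152666568756 j [ 0.31  0.29  1.22 -0.    1.63  1.54]
0.01 134 300.92 224.1 [300.12 223.53] [-0.0019  0.0027 -0.1474]
0.03 129 300.48 212.5 [299.94 211.95] [-0.0013  0.0027 -0.1276]
0.05 138 300.15 200.8 [299.76 200.35] [-0.001   0.0026 -0.1078]
0.07 141 300.13 188.9 [299.58 188.41] [-0.0014  0.0027 -0.0878]
0.09 148 299.97 176.6 [299.4  176.19] [-0.0014  0.0029 -0.0676]
0.11 130 299.85 164.8 [299.22 164.41] [-0.0016  0.0024 -0.0488]
0.13 100 299.5 151.5 [299.03 151.2 ] [-0.0015  0.0021 -0.0276]
```

Paddle is vertical (a constant offset of about 0.5 px along its length). I'll lower it to just above the mouth and re-measure.

```bash
python3 -m jog '[[0.3,-1,15,0,5],[0.3,-1,40,0,5],[0.3,-1,70,0,5],[0.3,-1,100,0,5],[0.3,-1,125,0,5],[0.3,-1,142,0,5],[0.3,-1,152,0,5],[0.3,-1,155,0,5],[0.3,-1,155,0,5],[0.3,-1,155,0,5]]'
for i in 1 2; do python3 - <<'E'
from h import *
sh([.5537,.1892,.168])
snapshot("side")
E
done
```

```text
time_s: 30.48
tool_pos: [0.5539, 0.1901, 0.2371]
tool_rot: [-3.142, -0.002, 0.342]
contact_force: [1.1, 0.5, -0.5]
grip_width: 0.132
gripper_force: 58.6
shift [-0.6  0.8 69.1]
pos [0.5539 0.1901 0.2371] rpy [-1.800e+02 -9.000e-02  1.959e+01] F [ 1.1  0.5 -0.5] t 30.475 grip 0.13244877794941728 58.55181276798248 j [0.31 0.33 1.53 0.   1.28 1.54]
shift [-0.6  0.8 69. ]
pos [0.5539 0.1901 0.237 ] rpy [-1.800e+02 -9.000e-02  1.959e+01] F [-0.3 -0.5 -1.3] t 30.525 grip 0.13654282360765332 58.5520738363266 j [0.31 0.33 1.53 0.   1.28 1.54]
```

```bash
python3 -m jog '[[-0.5,0.8,0,0,5],[-0.5,0.8,4,0,5],[-0.5,0.8,8,0,5],[-0.5,0.8,13,0,5],[-0.5,0.8,18,0,5],[-0.5,0.8,24,0,5],[-0.5,0.8,24,0,5]]'
python3 -c "
from h import *
sh([.5537,.1892,.168])"
```

```text
time_s: 31.45
tool_pos: [0.553, 0.1891, 0.2116]
tool_rot: [-3.141, 0.001, 0.342]
contact_force: [-1.1, -0.2, -0.9]
grip_width: 0.13
gripper_force: 58.6
shift [ 0.8  0.1 43.6]
pos [0.553  0.1891 0.2116] rpy [-1.7998e+02  8.0000e-02  1.9590e+01] F [-1.1 -0.2 -0.9] t 31.45 grip 0.13017750567761763 58.57995808124542 j [0.31 0.35 1.57 0.   1.22 1.54]
```

Tip is about 6 mm into the slot with no side force. I'll keep lowering.

```bash
python3 -m jog '[[0.5,0,5,0,5],[0.5,0,11,0,5],[0.5,0,17,0,5],[0.5,0,23,0,5],[0.5,0,29,0,5],[0.5,0,34,0,5],[0.5,0,38,0,5],[0.5,0,40,0,5],[0.5,0,40,0,5]]'
python3 -c "
from h import *
sh([.5537,.1892,.168])"
```

```text
time_s: 32.58
tool_pos: [0.5537, 0.1894, 0.1721]
tool_rot: [-3.141, 0.0, 0.342]
contact_force: [0.4, 1.4, -1.5]
grip_width: 0.134
gripper_force: 58.4
shift [-0.   0.2  4.1]
pos [0.5537 0.1894 0.1721] rpy [-1.7998e+02  2.0000e-02  1.9590e+01] F [ 0.4  1.4 -1.5] t 32.575 grip 0.13372199844453242 58.368850350379944 j [0.31 0.38 1.63 0.   1.13 1.54]
```

```bash
python3 -m jog '[[0,0,2,0,5],[0,0,3,0,5],[0,0,4,0,5],[0,0,4,0,5]]'
python3 -m jog '[[0,0,0.5,0,5],[0,0,0.5,0,5]]'
```

```text
time_s: 33.08
tool_pos: [0.5539, 0.1894, 0.1683]
tool_rot: [-3.141, -0.0, 0.342]
contact_force: [-0.9, 2.6, -0.1]
grip_width: 0.133
gripper_force: 58.5
time_s: 33.33
tool_pos: [0.5538, 0.1894, 0.1679]
tool_rot: [-3.141, -0.0, 0.342]
contact_force: [-0.5, 1.6, 0.3]
grip_width: 0.135
gripper_force: 58.7
```

```bash
python3 -m jog '[[0,0,0.7,0,5],[0,0,0.7,0,5]]'
```

```text
time_s: 33.58
tool_pos: [0.554, 0.1894, 0.1679]
tool_rot: [-3.141, -0.001, 0.342]
contact_force: [-2.2, 2.3, 5.3]
grip_width: 0.132
gripper_force: 59.3
```

The tip is on the slot floor: 5 N at z 0.1679, matching the pick-up pose. Releasing and backing off straight up.

```bash
python3 -m jog '[[0,0,0,0,14],[0,0,0,0,20],[0,0,0,0,28],[0,0,0,0,40],[0,0,0,0,40],[0,0,0,0,40],[0,0,0,0,40]]'
python3 -m jog '[[0,0,-4,0,40],[0,0,-12,0,40],[0,0,-25,0,40],[0,0,-45,0,40],[0,0,-70,0,40],[0,0,-100,0,40],[0,0,-130,0,40],[0,0,-150,0,40],[0,0,-160,0,40],[0,0,-160,0,40],[0,0,-160,0,40]]'
python3 - <<'E'
from h import *
s=observe(); p,d=snapshot("side"); C=cloud("side",d); C0=cloud("side",np.load("pics/side0.npy"))
for n,D in (("before",C0),("now",C)):
    for c in ((.5535,.1892),(.5307,.2510)):
        r=np.hypot(D[...,0]-c[0],D[...,1]-c[1])<.025; z=D[...,2][r]; z=z[z<.23]
        print(n,"top z",np.sort(z)[-20:].mean().round(4),[ (np.median(D[r&(abs(D[...,2]-h)<.01)],0)[:2]).round(4).tolist() for h in (.08,.12,.155,.195)])
q,e=snapshot("top"); P=cloud("top",e)
b=cv2.imread("pics/side0.png"); df=np.abs(b.astype(int)-p[:,:,::-1]).max(2)>60
n,_,st,ce=cv2.connectedComponentsWithStats(cv2.morphologyEx(df.astype(np.uint8),cv2.MORPH_OPEN,np.ones((3,3))))
print([(x[:5].tolist()) for x in st[1:] if x[4]>15])
h=cv2.cvtColor(q[195:315,365:485],cv2.COLOR_RGB2HSV); m=((h[...,1]>90)&(h[...,0]<22)).astype(np.uint8)
n,_,st,ce=cv2.connectedComponentsWithStats(m); print([((ce[i]+[365,195]).round(0).tolist(),int(st[i,4])) for i in range(1,n) if st[i,4]>12])
E
```

```text
time_s: 34.45
tool_pos: [0.5538, 0.1893, 0.1671]
tool_rot: [-3.142, -0.0, 0.342]
contact_force: [0.7, 0.2, -0.1]
grip_width: 0.471
gripper_force: 0.0
time_s: 35.83
tool_pos: [0.5534, 0.1891, 0.3262]
tool_rot: [-3.141, 0.002, 0.342]
contact_force: [0.6, 0.1, -0.4]
grip_width: 0.472
gripper_force: 0.0
before top z 0.2098 [[0.5583, 0.1961], [0.5591, 0.1955], [0.5515, 0.1955], [0.5512, 0.1958]]
before top z 0.17 [[0.5294, 0.2548], [0.5294, 0.2549], [0.529, 0.2546], [nan, nan]]
now top z 0.2098 [[0.5587, 0.1955], [0.5596, 0.1954], [0.5517, 0.1953], [0.5513, 0.1957]]
now top z 0.17 [[0.5294, 0.255], [0.5295, 0.2544], [0.5298, 0.2552], [nan, nan]]
[[275, 0, 15, 19, 279], [582, 0, 27, 105, 1589], [273, 37, 49, 14, 582], [273, 60, 49, 28, 1322], [285, 105, 8, 41, 222], [607, 107, 33, 12, 141], [567, 233, 6, 10, 48], [546, 261, 10, 19, 148], [627, 297, 13, 23, 201], [533, 306, 16, 17, 155], [286, 313, 8, 8, 48], [621, 322, 19, 15, 113], [287, 324, 13, 20, 156], [337, 329, 88, 41, 2225], [247, 334, 39, 44, 1223], [573, 334, 40, 10, 216], [317, 338, 8, 4, 32], [438, 339, 12, 35, 284], [525, 347, 86, 21, 1213], [632, 366, 8, 5, 37]]
[([406.0, 225.0], 40), ([433.0, 225.0], 43), ([443.0, 234.0], 44), ([389.0, 247.0], 44), ([452.0, 257.0], 44), ([397.0, 277.0], 41), ([442.0, 283.0], 42)]
  return _methods._mean(a, axis=axis, dtype=dtype,
  ret = um.true_divide(
```

The paddle is home: its top is at 0.2098 m as before, and it stands in the same place and upright. The strip is unmoved and all seven beads are in the tub. The gripper is clear of everything.

```bash
python3 -c "
from bench import *
print(job_done())"
```

```text
the job is handed in; nothing more can be done
None
```

I stirred the beads two full clockwise rounds from ear to ear, slid the paddle fully home and upright in its own slot and let go, with all seven beads still in the tub and the strip unmoved, and handed the job in at about 36 s; nothing touched the bottle, tin, sanding block or tape measure as far as I could tell, though I didn't re-measure them afterwards.

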